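Trip and test the hoist limit switch

TASK

Function-test the crane hoist limit switch on the bench: push its counterweighted lever up past the balance point so that it tips over and stays raised against its stop by itself, and then, with the lever up, press the test button on the small box in front of the switch all the way down and let it go. It is fingertip work, nothing needs gripping: do not lift, tip or drag the switch stand, do not use heavy force on it, and leave the other things where they are.

Things in the scene. Friction and masses are not known exactly. Their poses are not given: they have to be found in the camera images.
- stand: limit switch test stand, loose, 10 kg: dark plate 12 mm thick with a grey cast switch housing and, before its front, a low button box. Origin on the bench under the housing; z up, x from front to back (roughly to the robot's right), y along the lever's arm (roughly away from the robot). Plate x -220..70, y -100..90 mm; housing x -56..49, y -61..61 (foot 80), top 183 (cap 200); box x -204..-126, y -37..37, top 74
- lever_pivot (a point): centre of the lever's shaft, in the lever's plane, 72 mm in front (-x) of the stand's origin, 140 mm above the bench. The lever swings about it in the upright plane of the stand's y and z, just in front of the housing
- lever (a joint): angle of the lever, rad: 0 = down on its lower stop, arm to the stand's +y and 0.21 rad below level; grows as the arm rises; 1.62 = raised on its upper stop, arm 1.41 above level. It balances at about 1.1: below that it falls back, beyond it goes on by itself to the upper stop and stays. Raising it takes 2 to 4 N at the middle of the arm
- lever_middle (a point): point on the centre line of the lever's arm, 170 mm from the shaft, about 105 mm above the bench when down; moves with the lever. The arm is a flat steel bar 28 mm deep and 12 mm thick (along the stand's x): its under face is 14 mm below this point. Below and in front of this part is free bench (the plate does not reach there)
- lever_eye (a point): centre of the rope eye, 52 mm across, at the end of the lever's arm, 250 mm from the shaft; moves with the lever. Opposite the arm, at 150 degrees from it, a tail carries the counterweight: a cast disc 76 mm across, 26 mm thick, centred 85 mm from the shaft
- test_button (a joint): how far the test button is pressed, m: 0 = out, 0.006 = fully down; sprung, about 5 N fully down, springs back when let go
- test_button_top (a point): centre of the top face of the round black test button, 32 mm across, which faces up from the button box about 96 mm above the bench; it is pressed straight down
- shackle: bystander: chunky orange D-shackle lying flat, about 90 by 80 by 24 mm; origin at the middle of its underside
- level_block: bystander: brass spirit level block, 26 by 90 by 35 mm, lying behind the lever arm; origin at the middle of its underside
- latch: bystander: blue latch housing, 52 by 102 by 38 mm; origin at the middle of its underside
- rivet_1: bystander: nickel-plated rivet standing on its head, 26 mm across, 43 mm high; origin at the middle of its underside
- rivet_2: bystander: a second rivet like rivet_1; origin at the middle of its underside
- spanner: bystander: steel spanner 210 mm long, lying flat along its x; origin at the middle of its underside
- grease_tin: bystander: grey round tin, 84 mm across, 85 mm high; origin at the middle of its underside
- bush: bystander: brass bush (ring) 60 mm across, 45 mm high, standing on end; origin at the middle of its underside

How it is judged:
By the outcome, as a careful person would: the job done as asked, in the order asked, and still so for the second after the job is handed in, with the robot touching nothing.
It also fails if it takes over 51 s, if anything falls off the work surface, if the arm or the gripper's body presses on something with over 40 N, if the wrist force passes 120 N, or if a joint passes its speed limit or range.

ROBOT

A 6-joint arm with a two-finger parallel gripper is mounted at the origin on the work surface. World frame = base frame: x ahead of the robot, y to its left, z up, the work surface at z = 0. Lengths are in m, angles in rad, forces in N, time in s.
With the tool pointing down it reaches from about 0.25 to 0.775 m from the base axis. Payload 4 kg.
Tool frame: the origin (TCP) lies between the finger pads; the fingertips stand 14 mm ahead of it and the grasp point (between the pads) lies 5 mm behind it (robot.tips_ahead is the distance from the TCP to the fingertips, in m); z points along the fingers, y is the direction in which the jaws open and shut (so a half turn about z gives the same grasp; the last joint's range is limited). The gripper opens to 94 mm and grips with 3 to 60 N. Pads are 16 mm wide; open, the fingers measure 119 mm over their backs; the gripper's body (75 mm by 177 mm) begins 78 mm behind the grasp point.
Start: joints at [-1.349, 0.087, 1.371, -0, 1.684, -0.103], TCP at [0.176, -0.521, 0.22] pointing down, gripper open.
Joint ranges: [-3.1, 3.1], [-0.76, 2.03], [0.27, 2.55], [-1.08, 4.22], [0.17, 2.65], [-2.57, 2.57]. Speed limits (rad/s): [2.79, 2.79, 3.14, 3.14, 3.14, 3.14].

INTERFACE

Orientations are given as [roll, pitch, yaw] about the fixed x, y, z axes, in that order (R = Rz(yaw) Ry(pitch) Rx(roll)).
In Python, from bench import robot, optics, job gives the robot as it stands.
- The arm moves only by the tool apply_moves, never from a script. Its argument "moves" is a list of rows, each a list of 3 entries, a list of its own where there are three numbers: the shift along the tool's x, y, z in cm, then the turn, a rotation vector about the tool's x, y, z in rad, then the opening, from 0 (shut) to 1 (fully open). In form: [[[tx, ty, tz], [rx, ry, rz], grip], ...]. A call has exactly 10 rows; each row is the pose to reach, as a shift and turn from the pose commanded when the call began, along the tool's axes at that moment; what a row does not reach only later rows make up. A row lasts 1/12 s, in which the tool goes at most 41.7 mm and 7.16 degrees, less where a joint would pass 70% of its speed; a pose out of reach is approached as far as the arm can. A call with a gripper value outside its range is refused whole. The fingers move at their own pace and stop on an object; the grip force is fixed at half the most. Time passes only in rows, so rows that repeat a pose let the fingers close, or fill a call up. It gives the time, the measured TCP pose, the force and the opening at its end, in the units of the state.
- robot.get_obs(): the state, without advancing time (a new reading comes with each control period).
- optics.snapshot(name): name is "scene" or "top" or "wrist"; returns the picture (384x512x3 uint8, red, green, blue); there is no depth.
- optics.get_calibration(name): a dict with "fx", "fy", "cx", "cy" (pixels), "rvec" (rotation vector, rad) and "tvec" (3), from world to camera coordinates, as OpenCV has them. Camera axes: x right, y down, z forward; pixel columns grow to the right and rows downward; lengths in m; the calibration is good to about 2 mm. The wrist camera is an equidistant fisheye: a pixel r from the principal point sees the ray r / f radians off the axis. A picture is of the moment at which its call begins: read the wrist's pose just before it. get_calibration takes no time and is no camera call; for the wrist camera it gives the pose at the moment of the call.
- job.close_job(): hands the job in, once; it reports no verdict.
The state is a dict: "time": time; "joint_positions": joint angles; "qvel": joint speeds; "joint_torque": joint torques, N m; "tool_pos": TCP position; "ee_rot": TCP orientation; "wrist_force": force on the tool from outside, world axes, zero at the start; "wrist_torque": the same for the moment, N m; "width": finger opening in m.
Only numpy, scipy, OpenCV 4.12 (cv2) and the standard library are available. Lean on these libraries where they do the work, as an engineer would, in place of code of your own. Each camera call takes 0.05 s, during which the arm holds its last target.

## Working session

There is one attempt and no reset: what is moved stays moved. The work goes in short steps, Python scripts to look and compute and a tool call to move; the robot and the scene stay as the last step left them, time stands still between calls to the robot, and variables do not carry over. Pictures are saved under pics/ and viewed, and the job is handed in when it is done.

Besides the shell and the picture viewer there is one more tool, called after "Request:" by a JSON object that holds its "op" and its "data", one argument or row to a line. apply_moves: Moves the arm, as the interface text tells. Its arguments: {"type":"object","properties":{"moves":{"type":"array"}},"required":["moves"]}

```bash
ls; mkdir -p pics
python3 - <<'E'
from bench import robot, optics, job
import cv2
print(robot.get_obs())
for n in ("scene","top","wrist"):
    c=optics.get_calibration(n); print(n,c)
    im=optics.snapshot(n); cv2.imwrite(f"pics/{n}0.png",im[:,:,::-1])
E
```

```text
pics
{'time': 0.0, 'joint_positions': array([-1.34908902e+00,  8.79688716e-02,  1.37225423e+00, -5.31373480e-07,
        1.68356675e+00, -1.03127267e-01]), 'qvel': array([-0.00076292,  0.00175695, -0.00049466,  0.00091392,  0.00049311,
       -0.00156478]), 'joint_torque': array([ 4.67444006e-04, -3.40181065e+01, -3.02423894e+01,  7.16978568e-02,
        3.29866132e-02, -1.70162416e-04]), 'tool_pos': array([ 0.17540211, -0.52074309,  0.21829656]), 'ee_rot': array([-3.13940708e+00, -2.25663621e-04,  3.24834271e-01]), 'wrist_force': array([ 0.58042479, -0.76192878, -0.96813954]), 'wrist_torque': array([0.03730382, 0.00935278, 0.00463218]), 'width': 0.09422197309454987}
scene {'fx': 479.6530948997159, 'fy': 479.6530948997159, 'cx': 259.20354470684526, 'cy': 200.24219848139973, 'rvec': array([ 1.9134927 ,  1.10859908, -0.6155328 ]), 'tvec': array([-0.25686564, -0.16799473,  1.85423049])}
top {'fx': 474.95008738417147, 'fy': 474.95008738417147, 'cx': 259.982333501544, 'cy': 193.23392484397002, 'rvec': array([ 2.11989851, -2.16350187,  0.14235393]), 'tvec': array([0.01479428, 0.5915411 , 1.83050217])}
wrist {'fx': 297.3186396354542, 'fy': 297.3186396354542, 'cx': 263.32997298234045, 'cy': 193.34801299511253, 'rvec': array([-2.38320849,  1.7112564 ,  0.21670919]), 'tvec': array([-0.54762563, -0.02507357,  0.39129597])}
```

View pics/scene0.png

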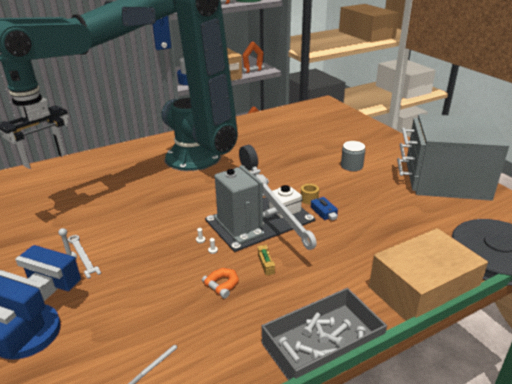

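View pics/top0.png

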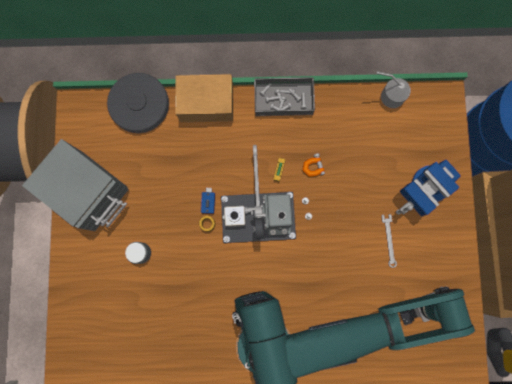

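View pics/wrist0.png

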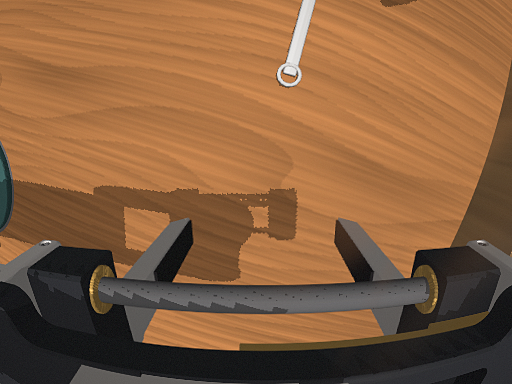

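Run:
```python
import cv2
im=cv2.imread("pics/top0.png"); c=im[135:255,185:335]; cv2.imwrite("pics/topc.png",cv2.resize(c,None,fx=5,fy=5,interpolation=cv2.INTER_CUBIC))
im=cv2.imread("pics/scene0.png"); c=im[140:300,190:350]; cv2.imwrite("pics/scenec.png",cv2.resize(c,(600,600),interpolation=cv2.INTER_CUBIC))
```

```text
(no output)
```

View pics/topc.png

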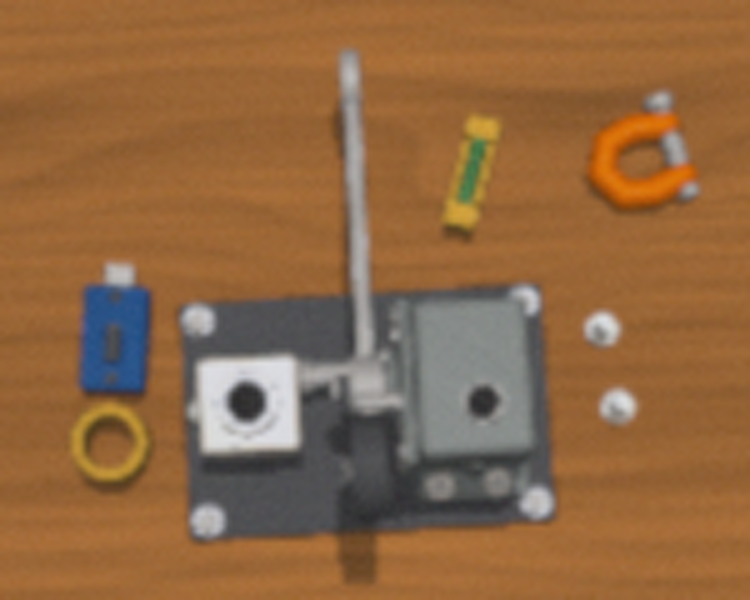

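View pics/scenec.png

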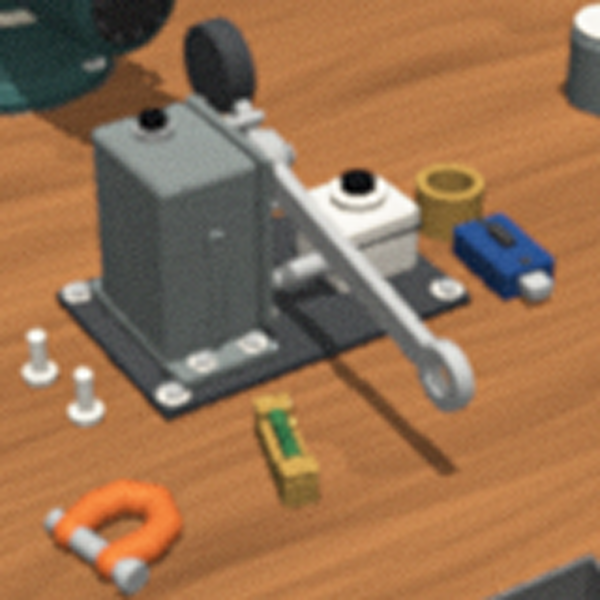

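```bash
cat > h.py <<'E'
import numpy as np, cv2
from scipy.spatial.transform import Rotation as R
from scipy.optimize import least_squares
def proj(c,P):
    K=np.array([[c['fx'],0,c['cx']],[0,c['fy'],c['cy']],[0,0,1]])
    return cv2.projectPoints(np.atleast_2d(P).astype(float),c['rvec'],c['tvec'],K,None)[0][:,0]
def s2w(p,P):
    P=np.atleast_2d(P); c,s=np.cos(p[2]),np.sin(p[2])
    return np.c_[p[0]+c*P[:,0]-s*P[:,1],p[1]+s*P[:,0]+c*P[:,1],P[:,2]]
E
python3 - <<'E'
from h import *
from bench import robot, optics, job
ct=optics.get_calibration("top"); cs=optics.get_calibration("scene")
a=np.array([0.22,.09,.012])
P=np.array([[-.22,.09,.012],[-.22,-.1,.012],[.07,.09,.012],[.07,-.1,.012],[-.165,0,.096]])
ut=np.array([[180,304],[190,540],[539,285],[554,518],[246,401]])
ut=(ut+.5)/5-.5+[185,135]
Ps=np.array([[.07,.09,.012],[-.22,.09,.012],[-.165,0,.096],[.07,-.1,.012]])
us=np.array([[168,415],[470,297],[359,181],[57,297]]); us=(us+.5)/3.75-.5+[190,140]
f=lambda p:np.r_[(proj(ct,s2w(p,P))-ut).ravel(),(proj(cs,s2w(p,Ps))-us).ravel()]
for ff in (f,lambda p:f(p)[:10],lambda p:f(p)[10:]):
    r=least_squares(ff,[.45,0,-1.57]); print(r.x, np.round(r.fun,2))
p=least_squares(f,[.45,0,-1.57]).x
np.save('pose.npy',p)
print(s2w(p,[[-.072,0,.14],[-.072,.166,.105],[-.072,.2445,.088],[-.165,0,.096],[-.204,.037,.074]]))
e=np.array([[-.072,.27,.082],[-.072,0.2445,.088]]);print((proj(ct,s2w(p,e))-[185,135])*5,(proj(cs,s2w(p,e))-[190,140])*3.75)
E
```

```text
[ 0.5112771  -0.061772   -1.52975964] [-0.15 -0.35  0.18 -0.05  0.23 -1.01  0.61 -0.15  0.11 -0.36 -0.35 -0.31
  1.11 -0.76 -0.01 -0.83 -0.78 -1.37]
[ 0.50930694 -0.06100845 -1.53494445] [-0.24 -0.15 -0.15  0.17  0.18 -0.44  0.31  0.45 -0.09 -0.06]
[ 0.51477247 -0.06357937 -1.52406845] [-0.13  0.58  1.17 -0.28 -0.08 -0.3  -0.96 -0.52]
[[0.50832329 0.01016739 0.14      ]
 [0.67418353 0.01697756 0.105     ]
 [0.75261745 0.02019804 0.088     ]
 [0.50450795 0.10308909 0.096     ]
 [0.53987682 0.14357419 0.074     ]]
[[346.06622712  49.15077943]
 [347.79922245  79.10432756]] [[467.18510048 401.78528831]
 [445.45954742 375.92338744]]
```

```bash
cat >> h.py <<'E'
from bench import robot, optics, job
def delta(pos,Rt,obs=None,cur=None):
    o=robot.get_obs(); 
    Rc=R.from_euler('xyz',o['ee_rot']); d=Rc.inv().apply(np.array(pos)-o['tool_pos'])*100
    rv=(Rc.inv()*Rt).as_rotvec()
    print('shift cm',np.round(d,2),'turn',np.round(rv,3),'deg',np.round(np.degrees(np.linalg.norm(rv)),1))
def st():
    o=robot.get_obs(); print({k:np.round(o[k],3) for k in('time','joint_positions','tool_pos','ee_rot','wrist_force','width')})
    import json; open('log.txt','a').write(json.dumps([o['joint_positions'].tolist(),o['tool_pos'].tolist(),o['ee_rot'].tolist()])+'\n')
E
python3 - <<'E'
from h import *
c=optics.get_calibration('wrist'); M=cv2.Rodrigues(c['rvec'])[0]; cp=-M.T@c['tvec']
o=robot.get_obs(); Rc=R.from_euler('xyz',o['ee_rot'])
print('cam in tool',Rc.inv().apply(cp-o['tool_pos']), 'axis in tool',Rc.inv().apply(M[2]))
st()
delta([.40,-.15,.45],R.from_euler('xyz',[np.pi,0,.9]))
delta([.60,.22,.45],R.from_euler('xyz',[np.pi,0,np.pi/2]))
E
```

```text
cam in tool [ 0.07184094 -0.00116661 -0.16549328] axis in tool [-2.45677332e-01 -7.90853990e-04  9.69351341e-01]
{'time': np.float64(0.15), 'joint_positions': array([-1.349,  0.088,  1.372, -0.   ,  1.684, -0.103]), 'tool_pos': array([ 0.175, -0.521,  0.219]), 'ee_rot': array([-3.14 , -0.   ,  0.325]), 'wrist_force': array([-1.276, -0.242, -0.75 ]), 'width': np.float64(0.094)}
shift cm [ 33.12 -28.02 -23.09] turn [-0.002 -0.001 -0.575] deg 33.0
shift cm [ 63.89 -56.7  -23.04] turn [-1.000e-03 -1.000e-03 -1.246e+00] deg 71.4
```

Request:
{"op": "apply_moves", "data": {
  "moves": [
    [[0, 0, -12], [0, 0, 0], 0],
    [[0, 0, -12], [0, 0, 0], 0],
    [[8, -7, -16], [0, 0, -0.1], 0],
    [[33, -28, -23], [0, 0, -0.575], 0],
    [[33, -28, -23], [0, 0, -0.575], 0],
    [[33, -28, -23], [0, 0, -0.575], 0],
    [[33, -28, -23], [0, 0, -0.575], 0],
    [[33, -28, -23], [0, 0, -0.575], 0],
    [[33, -28, -23], [0, 0, -0.575], 0],
    [[33, -28, -23], [0, 0, -0.575], 0]
  ]
}}

```text
time: 0.98
tool_pos: [0.3371, -0.2515, 0.4131]
ee_rot: [3.141, 0.0, 0.899]
wrist_force: [0.9, -0.1, 0.7]
width: 0.0305
```

Run:
```python
from h import *
st()
delta([.60,.22,.45],R.from_euler('xyz',[np.pi,0,np.pi/2-.0+.04]))
```

```text
{'time': np.float64(0.983), 'joint_positions': array([-0.776, -0.155,  1.221,  0.   ,  2.075, -0.104]), 'tool_pos': array([ 0.337, -0.252,  0.413]), 'ee_rot': array([3.141, 0.   , 0.899]), 'wrist_force': array([ 0.886, -0.088,  0.717]), 'width': np.float64(0.031)}
shift cm [53.27 -8.76 -3.69] turn [ 0.     0.    -0.712] deg 40.8
```

Request:
{"op": "apply_moves", "data": {
  "moves": [
    [[53.3, -8.8, -3.7], [0, 0, -0.71], 0],
    [[53.3, -8.8, -3.7], [0, 0, -0.71], 0],
    [[53.3, -8.8, -3.7], [0, 0, -0.71], 0],
    [[53.3, -8.8, -3.7], [0, 0, -0.71], 0],
    [[53.3, -8.8, -3.7], [0, 0, -0.71], 0],
    [[53.3, -8.8, -3.7], [0, 0, -0.71], 0],
    [[53.3, -8.8, -3.7], [0, 0, -0.71], 0],
    [[53.3, -8.8, -3.7], [0, 0, -0.71], 0],
    [[53.3, -8.8, -3.7], [0, 0, -0.71], 0],
    [[53.3, -8.8, -3.7], [0, 0, -0.71], 0]
  ]
}}

```text
time: 1.82
tool_pos: [0.5392, 0.1121, 0.441]
ee_rot: [-3.141, 0.0, 1.61]
wrist_force: [-0.1, -0.8, 0.8]
width: 0.0006
```

Run:
```python
from h import *
st()
delta([.60,.22,.40],R.from_euler('xyz',[np.pi,0,np.pi/2+.04]))
```

```text
{'time': np.float64(1.817), 'joint_positions': array([ 0.102,  0.16 ,  0.848, -0.   ,  2.134,  0.063]), 'tool_pos': array([0.539, 0.112, 0.441]), 'ee_rot': array([-3.141,  0.   ,  1.61 ]), 'wrist_force': array([-0.057, -0.787,  0.789]), 'width': np.float64(0.001)}
shift cm [10.54  6.5   4.09] turn [-0.     0.    -0.001] deg 0.0
```

```bash
cat >> h.py <<'E'
p=np.load('pose.npy'); yS=p[2]
SX=np.array([np.cos(yS),np.sin(yS),0]); SY=np.array([-np.sin(yS),np.cos(yS),0])
def Rtilt(th):
    z=np.cos(th)*SX-np.array([0,0,np.sin(th)]); x=np.cross(SY,z)
    return R.from_matrix(np.c_[x,SY,z])
E
python3 - <<'E'
from h import *
th=np.radians(35);Rt=Rtilt(th)
tgt=s2w(p,[[-.062,.162,.060]])[0]; print('engage',tgt)
zt=Rt.as_matrix()[:,2]
A=tgt-.12*zt; print('A',A)
delta(A+[0,0.02,.17],Rt)
E
```

```text
engage [0.67059715 0.00682188 0.06      ]
A [0.66656445 0.10503737 0.12882917]
shift cm [ 0.79 12.78 14.21] turn [-0.001 -0.96  -0.001] deg 55.0
```

Request:
{"op": "apply_moves", "data": {
  "moves": [
    [[9, 6, 3], [0, -0.12, 0], 0],
    [[9, 8, 5], [0, -0.24, 0], 0],
    [[8, 9, 7], [0, -0.36, 0], 0],
    [[7, 10, 9], [0, -0.48, 0], 0],
    [[5, 11, 11], [0, -0.6, 0], 0],
    [[3, 12, 13], [0, -0.72, 0], 0],
    [[1, 12.8, 14], [0, -0.84, 0], 0],
    [[0.8, 12.8, 14.2], [0, -0.96, 0], 0],
    [[0.8, 12.8, 14.2], [0, -0.96, 0], 0],
    [[0.8, 12.8, 14.2], [0, -0.96, 0], 0]
  ]
}}

```text
time: 2.65
tool_pos: [0.666, 0.124, 0.2955]
ee_rot: [-3.131, 0.96, 1.62]
wrist_force: [-0.3, 0.4, -0.1]
width: 0.0004
```

Run:
```python
from h import *
st()
th=np.radians(35);Rt=Rtilt(th)
tgt=s2w(p,[[-.062,.162,.060]])[0]
A=tgt-.12*Rt.as_matrix()[:,2]; delta(A,Rt)
cv2.imwrite('pics/s1.png',optics.snapshot('scene')[:,:,::-1])
```

```text
{'time': np.float64(2.65), 'joint_positions': array([ 0.473,  0.61 ,  0.825, -0.959,  2.006,  0.136]), 'tool_pos': array([0.666, 0.124, 0.295]), 'ee_rot': array([-3.131,  0.96 ,  1.62 ]), 'wrist_force': array([-0.287,  0.422, -0.131]), 'width': np.float64(0.0)}
shift cm [12.57  0.08 11.11] turn [-0.004  0.     0.005] deg 0.4
```

View pics/s1.png

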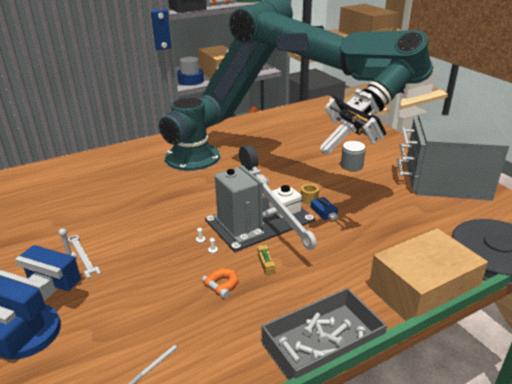

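```bash
cat >> h.py <<'E'
import json
E3=lambda ax,a:R.from_euler(ax,a)
def fkR(q,s4,s6,c6): return E3('z',q[0])*E3('y',q[1]+q[2])*E3('z',s4*q[3])*E3('y',q[4])*E3('z',s6*q[5]+c6)
def fkp(q,k,Rt):
    a,h,L1,L2,e,Lt=k
    w=E3('z',q[0]).apply(np.array([a,0,h])+E3('y',q[1]).apply([0,0,L1])+E3('y',q[1]+q[2]).apply([e,0,L2]))
    return w+Rt.apply([0,0,Lt])
E
python3 - <<'E'
from h import *
D=[json.loads(l) for l in open('log.txt')]
for s4 in(1,-1):
  for s6 in (1,-1):
    for c6 in (np.pi/2,-np.pi/2):
      er=max(np.degrees((fkR(q,s4,s6,c6).inv()*R.from_euler('xyz',r)).magnitude()) for q,t,r in D)
      if er<3: print(s4,s6,c6,er); best=(s4,s6,c6)
g=lambda k:np.concatenate([fkp(q,k,R.from_euler('xyz',r))-t for q,t,r in D])
r=least_squares(g,[0,.4,.45,.45,0,.2]);k=r.x;print(k,np.abs(r.fun).max())
k5=r.x
g2=lambda v:g([0]+list(v)); r=least_squares(g2,[.4,.45,.45,0,.2]);print(r.x,np.abs(r.fun).max())
g3=lambda v:g([0,v[0],v[1],v[2],0,v[3]]); r=least_squares(g3,[.4,.45,.45,.2]);print(r.x,np.abs(r.fun).max())
E
```

```text
1 1 1.5707963267948966 2.018390998569509e-14
[0.02624505 0.12945029 0.40533334 0.4771922  0.08831752 0.26924187] 0.05694254756884357
[0.13039752 0.40690152 0.50149429 0.09668207 0.27188879] 0.057043415641526714
[0.06577062 0.36637863 0.54046857 0.27059704] 0.059607048155817105
```

```bash
cat >> h.py <<'E'
def fkp2(q,k):
    a,h,L1,L2,e,Lt,b,w,L3=k
    W=E3('z',q[0])*E3('y',q[1]+q[2])*E3('z',q[3])
    x=E3('z',q[0]).apply(np.array([a,b,h])+E3('y',q[1]).apply([0,0,L1])+E3('y',q[1]+q[2]).apply([e,0,L2]))
    return x+W.apply([0,w,0])+fkR(q,1,1,np.pi/2).apply([0,0,Lt])
E
python3 - <<'E'
from h import *
D=[json.loads(l) for l in open('log.txt')]
for free in ([1,2,3,5,6],[1,2,3,5,7],[1,2,3,5,6,7],[1,2,3,4,5,7],[1,2,3,4,5,6],[0,1,2,3,5,7]):
    def g(v):
        k=np.zeros(9);k[free]=v
        return np.concatenate([fkp2(q,k)-t for q,t,r in D])
    r=least_squares(g,np.full(len(free),.2));print(free,r.x.round(4),np.abs(r.fun).max())
E
```

```text
[1, 2, 3, 5, 6] [0.0852 0.4066 0.5404 0.3349 0.0563] 0.026037796013999692
[1, 2, 3, 5, 7] [0.1121 0.3751 0.5409 0.3201 0.0519] 0.03011090837501529
[1, 2, 3, 5, 6, 7] [0.0886 0.4037 0.5405 0.3344 0.0509 0.0059] 0.026494682561645888
[1, 2, 3, 4, 5, 7] [0.1701 0.4118 0.5056 0.0877 0.3207 0.0512] 0.031673105744216834
[1, 2, 3, 4, 5, 6] [0.1526 0.449  0.4998 0.1007 0.3366 0.0566] 6.325855395061808e-10
[0, 1, 2, 3, 5, 7] [0.0721 0.1264 0.3807 0.4649 0.3148 0.0536] 0.023837180526916996
```

```bash
cat >> h.py <<'E'
K=None
def getK():
    global K
    if K is None:
        D=[json.loads(l) for l in open('log.txt')]; free=[1,2,3,4,5,6]
        def g(v):
            k=np.zeros(9);k[free]=v
            return np.concatenate([fkp2(q,k)-t for q,t,r in D[:5]])
        K=np.zeros(9);K[free]=least_squares(g,[.1526,.449,.4998,.1007,.3366,.0566]).x
    return K
lo=np.array([-3.1,-.76,.27,-1.08,.17,-2.57]);hi=np.array([3.1,2.03,2.55,4.22,2.65,2.57])
def ik(pos,Rt,q0):
    k=getK()
    f=lambda q:np.r_[fkp2(q,k)-pos,(fkR(q,1,1,np.pi/2).inv()*Rt).as_rotvec()*.3]
    r=least_squares(f,q0); return r.x,np.abs(r.fun).max(),np.minimum(r.x-lo,hi-r.x).min()
def leverpt(al,s,off,lat):  # arm angle above level, s along the arm, off below centre line
    return s2w(p,[[-.072+lat,s*np.cos(al)+off*np.sin(al),.14+s*np.sin(al)-off*np.cos(al)]])[0]
E
python3 - <<'E'
from h import *
o=robot.get_obs();q0=o['joint_positions']
for thd in (30,35,40,45,50):
    th=np.radians(thd);Rt=Rtilt(th);zt=Rt.as_matrix()[:,2]
    q=q0;out=[]
    tgt=s2w(p,[[-.062,.162,.060]])[0]
    A=tgt-.12*zt
    for P in (A,tgt):
        q,e,m=ik(P,Rt,q); out.append((q.round(2).tolist(),round(e,5),round(m,2)))
    for al in np.arange(-.2,1.3,.3):
        P=leverpt(al,.165,.014+.010,.010); q,e,m=ik(P,Rt,q); out.append((q.round(2).tolist(),round(e,5),round(m,2)))
    print(thd); [print(*x) for x in out]
E
```

```text
30
[0.48, 0.72, 1.05, -0.95, 1.83, 0.41] 0.0 0.13
[0.35, 0.7, 1.23, -0.98, 1.64, 0.46] 0.0 0.1
[0.35, 0.66, 1.24, -0.98, 1.66, 0.44] 0.0 0.1
[0.34, 0.63, 1.18, -0.99, 1.71, 0.36] 0.0 0.09
[0.35, 0.57, 1.16, -1.0, 1.75, 0.3] 0.0 0.08
[0.36, 0.5, 1.17, -1.0, 1.79, 0.25] 0.0 0.08
[0.37, 0.41, 1.22, -1.01, 1.82, 0.22] 0.0 0.07
35
[0.45, 0.67, 1.07, -0.88, 1.8, 0.38] 0.0 0.2
[0.33, 0.66, 1.24, -0.91, 1.61, 0.43] 0.0 0.17
[0.33, 0.62, 1.24, -0.91, 1.63, 0.4] 0.0 0.17
[0.32, 0.59, 1.18, -0.91, 1.68, 0.33] 0.0 0.17
[0.33, 0.54, 1.16, -0.92, 1.73, 0.27] 0.0 0.16
[0.33, 0.47, 1.16, -0.93, 1.77, 0.22] 0.0 0.15
[0.35, 0.38, 1.21, -0.93, 1.81, 0.2] 0.0 0.15
40
[0.42, 0.62, 1.08, -0.81, 1.77, 0.35] 0.0 0.27
[0.3, 0.62, 1.25, -0.83, 1.57, 0.39] 0.0 0.25
[0.3, 0.58, 1.25, -0.83, 1.6, 0.37] 0.0 0.25
[0.3, 0.56, 1.18, -0.84, 1.65, 0.3] 0.0 0.24
[0.3, 0.51, 1.15, -0.84, 1.71, 0.24] 0.0 0.24
[0.31, 0.44, 1.15, -0.85, 1.76, 0.19] 0.0 0.23
[0.32, 0.36, 1.19, -0.86, 1.8, 0.17] 0.0 0.22
45
[0.39, 0.58, 1.09, -0.74, 1.75, 0.31] 0.0 0.34
[0.27, 0.58, 1.26, -0.76, 1.54, 0.35] 0.0 0.32
[0.28, 0.55, 1.25, -0.76, 1.57, 0.33] 0.0 0.32
[0.27, 0.53, 1.18, -0.76, 1.63, 0.26] 0.0 0.32
[0.27, 0.48, 1.15, -0.77, 1.69, 0.21] 0.0 0.31
[0.28, 0.42, 1.14, -0.77, 1.75, 0.17] 0.0 0.31
[0.29, 0.34, 1.18, -0.78, 1.79, 0.14] 0.0 0.3
50
[0.35, 0.53, 1.1, -0.67, 1.72, 0.28] 0.0 0.41
[0.24, 0.55, 1.26, -0.68, 1.51, 0.31] 0.0 0.4
[0.25, 0.52, 1.26, -0.68, 1.54, 0.29] 0.0 0.4
[0.24, 0.5, 1.18, -0.68, 1.61, 0.23] 0.0 0.4
[0.24, 0.46, 1.14, -0.69, 1.68, 0.18] 0.0 0.39
[0.25, 0.4, 1.14, -0.69, 1.73, 0.14] 0.0 0.39
[0.26, 0.31, 1.17, -0.7, 1.78, 0.11] 0.0 0.38
```

Request:
{"op": "apply_moves", "data": {
  "moves": [
    [[3, 0, 2.7], [0, 0, 0], 0],
    [[6, 0, 5.4], [0, 0, 0], 0],
    [[9, 0, 8], [0, 0, 0], 0],
    [[12.6, 0, 11.1], [0, 0, 0], 0],
    [[12.6, 0.1, 11.1], [0, 0, 0], 0],
    [[12.6, 0.1, 11.1], [0, 0, 0], 0],
    [[12.6, 0.1, 11.1], [0, 0, 0], 0],
    [[12.6, 0.1, 11.1], [0, 0, 0], 0],
    [[12.6, 0.1, 11.1], [0, 0, 0], 0],
    [[12.6, 0.1, 11.1], [0, 0, 0], 0]
  ]
}}

```text
time: 3.53
tool_pos: [0.6692, 0.105, 0.1356]
ee_rot: [3.132, 0.958, 1.602]
wrist_force: [0.2, -0.3, -0.7]
width: 0.0005
```

Run:
```python
from h import *
st()
th=np.radians(35);Rt=Rtilt(th)
tgt=s2w(p,[[-.062,.162,.060]])[0]
delta(tgt,Rt)
im=optics.snapshot('scene')[130:310,200:400,::-1];cv2.imwrite('pics/s2.png',cv2.resize(im,None,fx=3.3,fy=3.3,interpolation=cv2.INTER_CUBIC))
cv2.imwrite('pics/w2.png',optics.snapshot('wrist')[:,:,::-1])
```

```text
{'time': np.float64(3.533), 'joint_positions': array([ 0.45 ,  0.669,  1.054, -0.883,  1.805,  0.374]), 'tool_pos': array([0.669, 0.105, 0.136]), 'ee_rot': array([3.132, 0.958, 1.602]), 'wrist_force': array([ 0.227, -0.291, -0.65 ]), 'width': np.float64(0.0)}
shift cm [ 0.53 -0.28 12.38] turn [ 0.002 -0.002 -0.006] deg 0.4
```

View pics/s2.png

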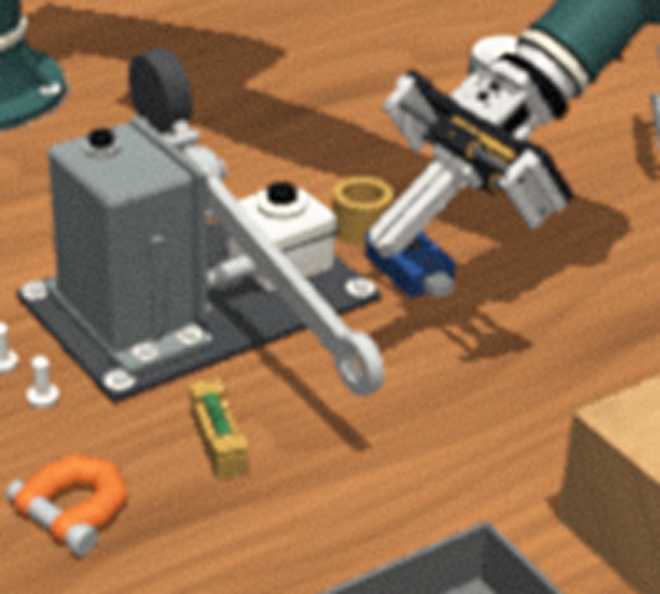

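View pics/w2.png

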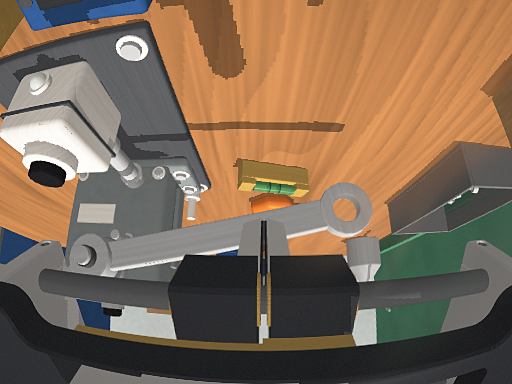

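Request:
{"op": "apply_moves", "data": {
  "moves": [
    [[0.5, -0.2, 1.5], [0, 0, 0], 0],
    [[0.5, -0.2, 3], [0, 0, 0], 0],
    [[0.5, -0.2, 4.5], [0, 0, 0], 0],
    [[0.5, -0.2, 4.5], [0, 0, 0], 0],
    [[0.5, -0.2, 4.5], [0, 0, 0], 0],
    [[0.5, -0.2, 4.5], [0, 0, 0], 0],
    [[0.5, -0.2, 4.5], [0, 0, 0], 0],
    [[0.5, -0.2, 4.5], [0, 0, 0], 0],
    [[0.5, -0.2, 4.5], [0, 0, 0], 0],
    [[0.5, -0.2, 4.5], [0, 0, 0], 0]
  ]
}}

```text
time: 4.47
tool_pos: [0.6676, 0.0707, 0.1027]
ee_rot: [3.14, 0.96, 1.609]
wrist_force: [0.2, 0.9, -0.2]
width: 0.0006
```

Run:
```python
from h import *
st()
th=np.radians(35);Rt=Rtilt(th)
tgt=s2w(p,[[-.062,.162,.060]])[0]
delta(tgt,Rt)
w=optics.snapshot('wrist');cv2.imwrite('pics/w3.png',w[:,:,::-1])
c=optics.get_calibration('wrist');M=cv2.Rodrigues(c['rvec'])[0]
def pf(P):
    X=M@P+c['tvec'];r=np.hypot(X[0],X[1]);a=np.arctan2(r,X[2]);return [c['cx']+c['fx']*a*X[0]/r,c['cy']+c['fy']*a*X[1]/r]
for n,P in (('eye',[-.072,.2445,.088]),('pivot',[-.078,0,.14]),('button',[-.165,0,.096]),('corner',[-.22,.09,.012])): print(n,np.round(pf(s2w(p,P)[0])))
```

```text
{'time': np.float64(4.467), 'joint_positions': array([ 0.409,  0.662,  1.137, -0.885,  1.73 ,  0.403]), 'tool_pos': array([0.668, 0.071, 0.103]), 'ee_rot': array([3.14 , 0.96 , 1.609]), 'wrist_force': array([ 0.192,  0.858, -0.16 ]), 'width': np.float64(0.001)}
shift cm [-0.17  0.05  7.69] turn [-0.001 -0.    -0.002] deg 0.1
eye [364. 235.]
pivot [ 75. 288.]
button [ 13. 207.]
corner [123.  20.]
```

View pics/w3.png

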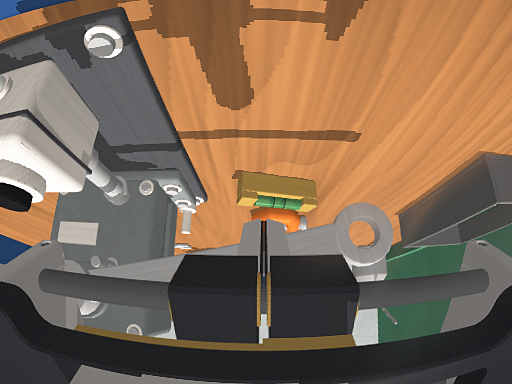

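Request:
{"op": "apply_moves", "data": {
  "moves": [
    [[0, 0, 1.5], [0, 0, 0], 0],
    [[0, 0, 3], [0, 0, 0], 0],
    [[0, 0, 4.5], [0, 0, 0], 0],
    [[0, 0, 6], [0, 0, 0], 0],
    [[0, 0, 7.2], [0, 0, 0], 0],
    [[0, 0, 7.7], [0, 0, 0], 0],
    [[0, 0, 7.7], [0, 0, 0], 0],
    [[0, 0, 7.7], [0, 0, 0], 0],
    [[0, 0, 7.7], [0, 0, 0], 0],
    [[0, 0, 7.7], [0, 0, 0], 0]
  ]
}}

```text
time: 5.35
tool_pos: [0.6704, 0.0079, 0.0589]
ee_rot: [3.139, 0.96, 1.608]
wrist_force: [-0.4, -0.6, 0.0]
width: 0.0003
```

Run:
```python
from h import *
st()
o=robot.get_obs();Rc=R.from_euler('xyz',o['ee_rot'])
print('lat of tip etc', (s2w([0,0,-p[2]],[(o['tool_pos']-[p[0],p[1],0])])))
for al in (-.15,0,.2,.4,.6,.8,1.0,1.1,1.2):
    P=leverpt(al,.165,.024,.010); print(al,P.round(4),(Rc.inv().apply(P-o['tool_pos'])*100).round(2))
im=optics.snapshot('scene')[130:310,200:400,::-1];cv2.imwrite('pics/s4.png',cv2.resize(im,None,fx=3.3,fy=3.3,interpolation=cv2.INTER_CUBIC))
w=optics.snapshot('wrist');cv2.imwrite('pics/w4.png',w[:,:,::-1])
```

```text
{'time': np.float64(5.35), 'joint_positions': array([ 0.327,  0.657,  1.241, -0.905,  1.605,  0.432]), 'tool_pos': array([0.67 , 0.008, 0.059]), 'ee_rot': array([3.139, 0.96 , 1.608]), 'wrist_force': array([-0.409, -0.64 ,  0.024]), 'width': np.float64(0.0)}
lat of tip etc [[-0.06310679  0.16182012  0.05891345]]
-0.15 [0.6682 0.0067 0.0916] [-2.74 -0.22 -1.79]
0 [0.6736 0.0069 0.116 ] [-4.74  0.33 -3.19]
0.2 [0.6751 0.007  0.1493] [-7.46  0.48 -5.09]
0.4 [0.6699 0.0068 0.1821] [-10.16  -0.03  -6.98]
0.6 [0.6583 0.0063 0.2134] [-12.71  -1.18  -8.77]
0.8 [0.6408 0.0056 0.2416] [-15.03  -2.94 -10.39]
1.0 [0.618  0.0047 0.2659] [-17.02  -5.22 -11.78]
1.1 [0.6049 0.0041 0.2762] [-17.87  -6.52 -12.37]
1.2 [0.5908 0.0035 0.2851] [-18.6   -7.93 -12.89]
```

View pics/s4.png

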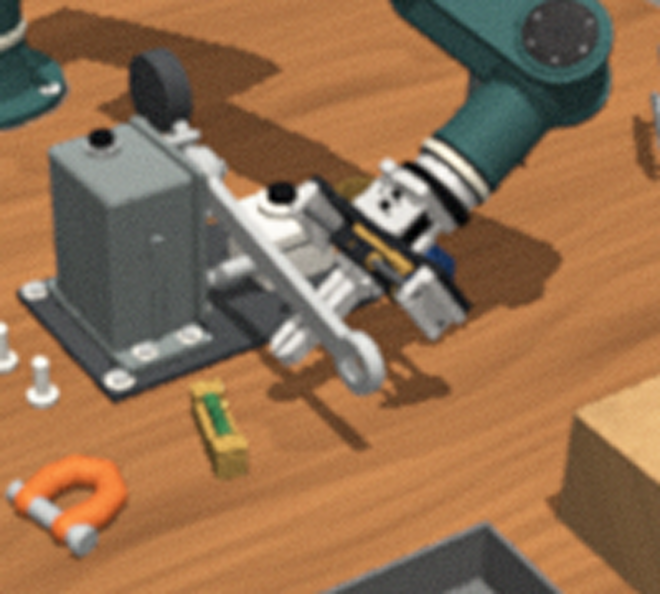

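View pics/w4.png

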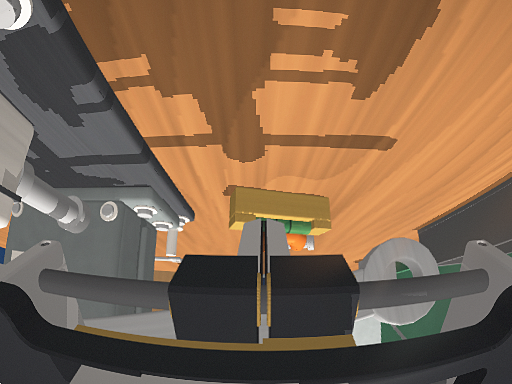

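Request:
{"op": "apply_moves", "data": {
  "moves": [
    [[-1, -0.1, -0.7], [0, 0, 0], 0],
    [[-2, -0.2, -1.3], [0, 0, 0], 0],
    [[-3, -0.1, -2], [0, 0, 0], 0],
    [[-3.9, 0.1, -2.6], [0, 0, 0], 0],
    [[-4.7, 0.3, -3.2], [0, 0, 0], 0],
    [[-5.6, 0.4, -3.8], [0, 0, 0], 0],
    [[-6.5, 0.5, -4.4], [0, 0, 0], 0],
    [[-7.5, 0.5, -5.1], [0, 0, 0], 0],
    [[-8.4, 0.4, -5.7], [0, 0, 0], 0],
    [[-9.3, 0.2, -6.4], [0, 0, 0], 0]
  ]
}}

```text
time: 6.28
tool_pos: [0.6721, 0.0056, 0.1727]
ee_rot: [3.14, 0.961, 1.608]
wrist_force: [0.1, 0.8, -3.3]
width: 0.0006
```

Run:
```python
from h import *
st()
o=robot.get_obs();Rc=R.from_euler('xyz',o['ee_rot'])
for al in (.3,.4,.5,.6,.7,.8,.9,1.0,1.1,1.2):
    P=leverpt(al,.165,.024,.010); print(al,P.round(4),(Rc.inv().apply(P-o['tool_pos'])*100).round(2))
im=optics.snapshot('scene')[100:310,180:400,::-1];cv2.imwrite('pics/s5.png',cv2.resize(im,None,fx=2.8,fy=2.8,interpolation=cv2.INTER_CUBIC))
```

```text
{'time': np.float64(6.283), 'joint_positions': array([ 0.323,  0.552,  1.158, -0.92 ,  1.719,  0.281]), 'tool_pos': array([0.672, 0.006, 0.173]), 'ee_rot': array([3.14 , 0.961, 1.608]), 'wrist_force': array([ 0.135,  0.844, -3.325]), 'width': np.float64(0.001)}
0.3 [0.6733 0.0069 0.1658] [0.64 0.12 0.29]
0.4 [0.6699 0.0068 0.1821] [-0.7  -0.21 -0.64]
0.5 [0.6649 0.0066 0.198 ] [-2.   -0.71 -1.55]
0.6 [0.6583 0.0063 0.2134] [-3.26 -1.37 -2.43]
0.7 [0.6503 0.006  0.2279] [-4.46 -2.18 -3.26]
0.8 [0.6408 0.0056 0.2416] [-5.58 -3.12 -4.05]
0.9 [0.63   0.0052 0.2543] [-6.63 -4.2  -4.77]
1.0 [0.618  0.0047 0.2659] [-7.58 -5.4  -5.43]
1.1 [0.6049 0.0041 0.2762] [-8.42 -6.71 -6.02]
1.2 [0.5908 0.0035 0.2851] [-9.16 -8.12 -6.53]
```

View pics/s5.png

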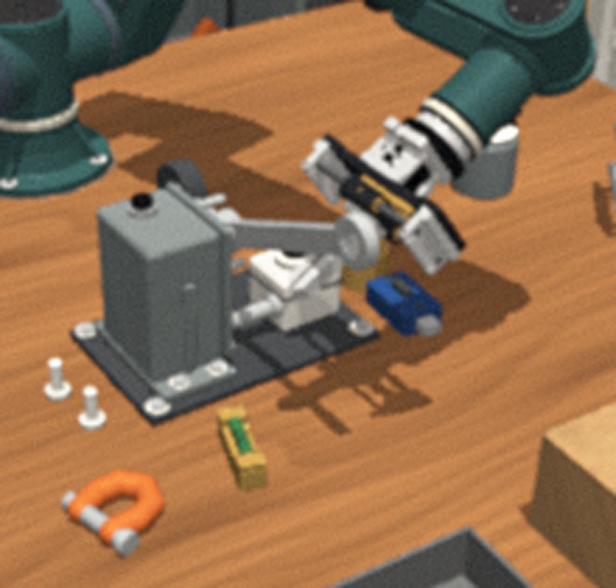

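Request:
{"op": "apply_moves", "data": {
  "moves": [
    [[-0.7, -0.2, -0.6], [0, 0, 0], 0],
    [[-1.4, -0.5, -1.1], [0, 0, 0], 0],
    [[-2.0, -0.7, -1.6], [0, 0, 0], 0],
    [[-2.7, -1.0, -2.0], [0, 0, 0], 0],
    [[-3.3, -1.4, -2.4], [0, 0, 0], 0],
    [[-3.9, -1.8, -2.9], [0, 0, 0], 0],
    [[-4.5, -2.2, -3.3], [0, 0, 0], 0],
    [[-5.0, -2.7, -3.7], [0, 0, 0], 0],
    [[-5.6, -3.1, -4.1], [0, 0, 0], 0],
    [[-6.1, -3.7, -4.4], [0, 0, 0], 0]
  ]
}}

```text
time: 7.17
tool_pos: [0.6346, 0.006, 0.2474]
ee_rot: [3.14, 0.96, 1.608]
wrist_force: [0.2, -0.3, -0.0]
width: 0.0003
```

Run:
```python
from h import *
st()
o=robot.get_obs();Rc=R.from_euler('xyz',o['ee_rot'])
for al in (.8,.9,1.0,1.1,1.2):
    P=leverpt(al,.165,.024,.010); print(al,P.round(4),(Rc.inv().apply(P-o['tool_pos'])*100).round(2))
im=optics.snapshot('scene')[100:310,180:400,::-1];cv2.imwrite('pics/s6.png',cv2.resize(im,None,fx=2.8,fy=2.8,interpolation=cv2.INTER_CUBIC))
```

```text
{'time': np.float64(7.167), 'joint_positions': array([ 0.341,  0.428,  1.182, -0.931,  1.793,  0.211]), 'tool_pos': array([0.635, 0.006, 0.247]), 'ee_rot': array([3.14 , 0.96 , 1.608]), 'wrist_force': array([ 0.209, -0.251, -0.004]), 'width': np.float64(0.0)}
0.8 [0.6408 0.0056 0.2416] [0.44 0.61 0.38]
0.9 [0.63   0.0052 0.2543] [-0.6  -0.47 -0.34]
1.0 [0.618  0.0047 0.2659] [-1.55 -1.67 -1.  ]
1.1 [0.6049 0.0041 0.2762] [-2.39 -2.98 -1.59]
1.2 [0.5908 0.0035 0.2851] [-3.13 -4.38 -2.1 ]
```

View pics/s6.png

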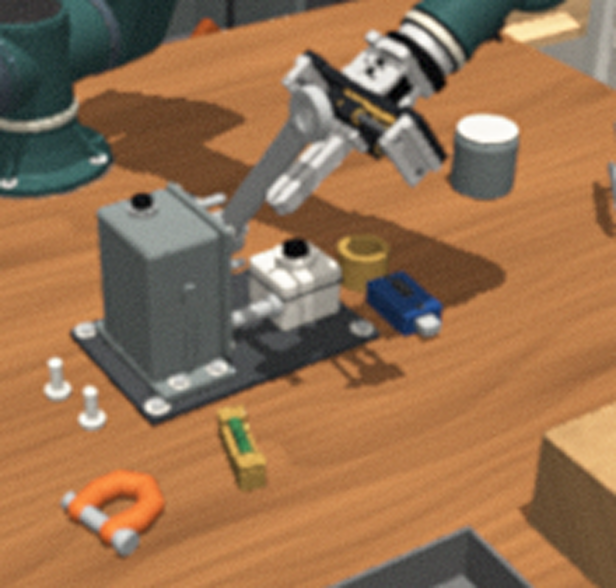

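Request:
{"op": "apply_moves", "data": {
  "moves": [
    [[-0.3, -0.2, -0.1], [0, 0, 0], 0],
    [[-0.6, -0.5, -0.3], [0, 0, 0], 0],
    [[-0.9, -0.9, -0.6], [0, 0, 0], 0],
    [[-1.2, -1.3, -0.8], [0, 0, 0], 0],
    [[-1.5, -1.7, -1.0], [0, 0, 0], 0],
    [[-1.8, -2.1, -1.2], [0, 0, 0], 0],
    [[-2.1, -2.5, -1.4], [0, 0, 0], 0],
    [[-2.4, -3.0, -1.6], [0, 0, 0], 0],
    [[-2.4, -3.0, -1.6], [0, 0, 0], 0],
    [[-2.4, -3.0, -1.6], [0, 0, 0], 0]
  ]
}}

```text
time: 8.05
tool_pos: [0.6048, 0.0042, 0.2756]
ee_rot: [3.14, 0.96, 1.609]
wrist_force: [-0.4, 0.1, -0.2]
width: 0.0005
```

Run:
```python
from h import *
st()
im=optics.snapshot('scene')[100:310,180:400,::-1];cv2.imwrite('pics/s7.png',cv2.resize(im,None,fx=2.8,fy=2.8,interpolation=cv2.INTER_CUBIC))
```

```text
{'time': np.float64(8.05), 'joint_positions': array([ 0.354,  0.353,  1.227, -0.934,  1.821,  0.193]), 'tool_pos': array([0.605, 0.004, 0.276]), 'ee_rot': array([3.14 , 0.96 , 1.609]), 'wrist_force': array([-0.352,  0.113, -0.242]), 'width': np.float64(0.001)}
```

View pics/s7.png

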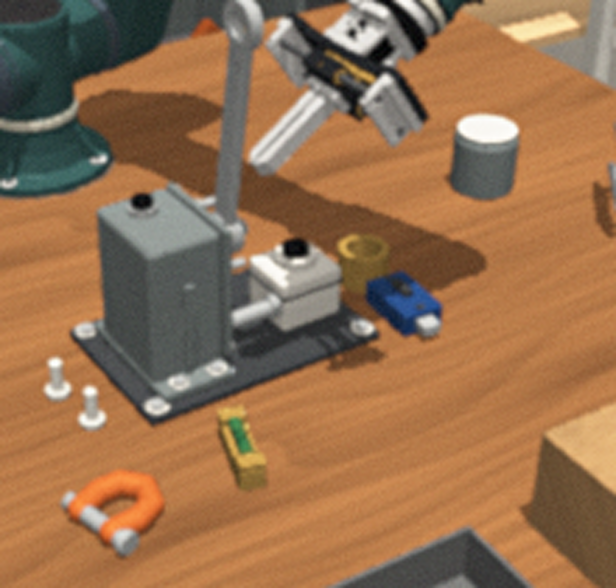

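Run:
```python
from h import *
B=s2w(p,[[-.165,0,.096]])[0]
Rt=Rtilt(np.radians(80)); off=Rt.apply([.006,0,.014]); print('off',off)
H=B-off+[0,0,.08]
o=robot.get_obs();q=o['joint_positions'];Rc=R.from_euler('xyz',o['ee_rot'])
P1=o['tool_pos']+Rc.apply([0,0,-.12]);print(P1)
for P,r in((P1,Rc),(H,Rt),(B-off-[0,0,.008],Rt)):
    q,e,m=ik(P,r,q);print(P.round(4),q.round(2),e,m.round(2))
delta(H,Rt)
```

```text
off [-0.00014268  0.00347484 -0.0148292 ]
[0.60100325 0.10243257 0.344029  ]
[0.601  0.1024 0.344 ] [ 0.49  0.43  0.98 -0.96  2.03  0.13] 2.7478019859472624e-15 0.12
[0.5047 0.0996 0.1908] [ 0.2   0.04  1.48 -0.17  1.64  0.15] 5.336812962906945e-10 0.8
[0.5047 0.0996 0.1028] [ 0.2   0.09  1.61 -0.17  1.47  0.18] 4.420493304735373e-09 0.85
shift cm [12.6  -9.64 -3.29] turn [-0.001  0.785 -0.002] deg 45.0
```

Request:
{"op": "apply_moves", "data": {
  "moves": [
    [[0, 0, -4], [0, 0, 0], 0],
    [[0, 0, -8], [0, 0, 0], 0],
    [[0, 0, -12], [0, 0, 0], 0],
    [[0, 0, -12], [0, 0.1, 0], 0],
    [[1, -1, -11], [0, 0.2, 0], 0],
    [[3, -3, -10], [0, 0.32, 0], 0],
    [[5.5, -5, -8], [0, 0.44, 0], 0],
    [[8, -7, -6], [0, 0.56, 0], 0],
    [[10.5, -8.5, -4.5], [0, 0.68, 0], 0],
    [[12.6, -9.6, -3.3], [0, 0.785, 0], 0]
  ]
}}

```text
time: 8.93
tool_pos: [0.5038, 0.0998, 0.1898]
ee_rot: [3.141, 0.17, 1.609]
wrist_force: [-0.0, -0.8, -0.9]
width: 0.0003
```

Run:
```python
from h import *
st()
B=s2w(p,[[-.165,0,.096]])[0]
Rt=Rtilt(np.radians(80)); off=Rt.apply([.006,0,.014])
delta(B-off+[0,0,.04],Rt)
im=optics.snapshot('scene')[100:310,180:400,::-1];cv2.imwrite('pics/s8.png',cv2.resize(im,None,fx=2.8,fy=2.8,interpolation=cv2.INTER_CUBIC))
w=optics.snapshot('wrist');cv2.imwrite('pics/w8.png',w[:,:,::-1])
```

```text
{'time': np.float64(8.933), 'joint_positions': array([ 0.195,  0.041,  1.487, -0.168,  1.638,  0.147]), 'tool_pos': array([0.504, 0.1  , 0.19 ]), 'ee_rot': array([3.141, 0.17 , 1.609]), 'wrist_force': array([-0.005, -0.785, -0.936]), 'width': np.float64(0.0)}
shift cm [0.64 0.08 3.85] turn [ 0.    -0.005 -0.003] deg 0.3
```

View pics/s8.png

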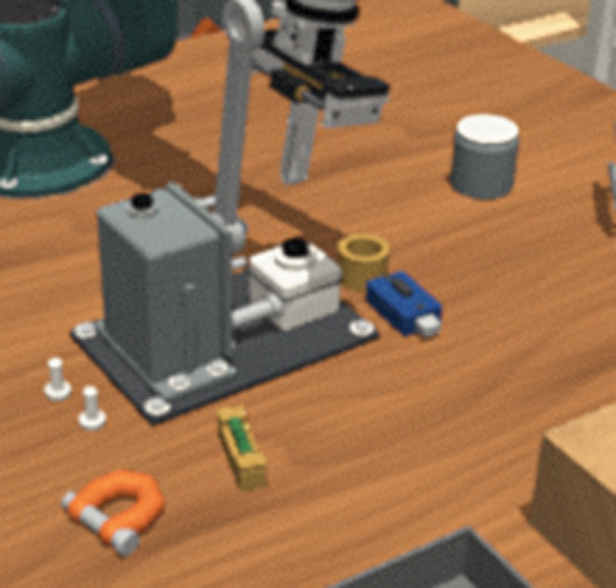

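View pics/w8.png

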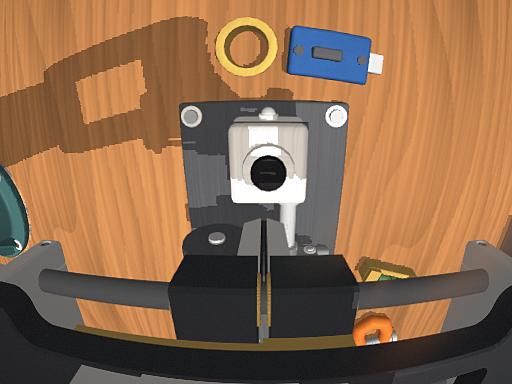

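Run:
```python
from h import *
c=optics.get_calibration('wrist');M=cv2.Rodrigues(c['rvec'])[0]
u=np.array([268,173]);d=u-[c['cx'],c['cy']];r=np.hypot(*d);a=r/c['fx']
ray=M.T@np.array([d[0]/r*np.sin(a),d[1]/r*np.sin(a),np.cos(a)]);cp=-M.T@c['tvec']
print(cp+ray*(.096-cp[2])/ray[2], s2w(p,[[-.165,0,.096]]))
```

```text
[0.50411718 0.1076387  0.096     ] [[0.50450795 0.10308909 0.096     ]]
```

Run:
```python
from h import *
o=robot.get_obs();Rc=R.from_euler('xyz',o['ee_rot'])
T=np.array([.5043,.106,.096]);Rt=Rtilt(np.radians(80)); off=Rt.apply([.006,0,.014])
delta(T-off+[0,0,.008],Rt); print(Rc.inv().apply([0,0,-1]))
```

```text
shift cm [1.76 0.43 6.54] turn [-0.01   0.002 -0.005] deg 0.7
[0.17524218 0.00927745 0.98448164]
```

Request:
{"op": "apply_moves", "data": {
  "moves": [
    [[0.6, 0.1, 1.5], [0, 0, 0], 0],
    [[1.0, 0.2, 3], [0, 0, 0], 0],
    [[1.3, 0.2, 4.5], [0, 0, 0], 0],
    [[1.6, 0.2, 5.7], [0, 0, 0], 0],
    [[1.7, 0.2, 6.4], [0, 0, 0], 0],
    [[1.7, 0.2, 6.4], [0, 0, 0], 0],
    [[1.7, 0.2, 6.4], [0, 0, 0], 0],
    [[1.7, 0.2, 6.4], [0, 0, 0], 0],
    [[1.7, 0.2, 6.4], [0, 0, 0], 0],
    [[1.7, 0.2, 6.4], [0, 0, 0], 0]
  ]
}}

```text
time: 9.87
tool_pos: [0.5075, 0.1054, 0.1259]
ee_rot: [3.14, 0.175, 1.609]
wrist_force: [0.2, -0.0, 0.6]
width: 0.0005
```

Run:
```python
from h import *
st();o=robot.get_obs()
print('fk',fkp2(o['joint_positions'],getK()))
im=optics.snapshot('scene')[140:260,230:350,::-1];cv2.imwrite('pics/s9.png',cv2.resize(im,None,fx=5,fy=5,interpolation=cv2.INTER_CUBIC))
w=optics.snapshot('wrist');cv2.imwrite('pics/w9.png',w[:,:,::-1])
```

```text
{'time': np.float64(9.867), 'joint_positions': array([ 0.207,  0.085,  1.571, -0.173,  1.515,  0.181]), 'tool_pos': array([0.508, 0.105, 0.126]), 'ee_rot': array([3.14 , 0.175, 1.609]), 'wrist_force': array([ 0.185, -0.006,  0.589]), 'width': np.float64(0.001)}
fk [0.50752447 0.10539012 0.12590342]
```

View pics/s9.png

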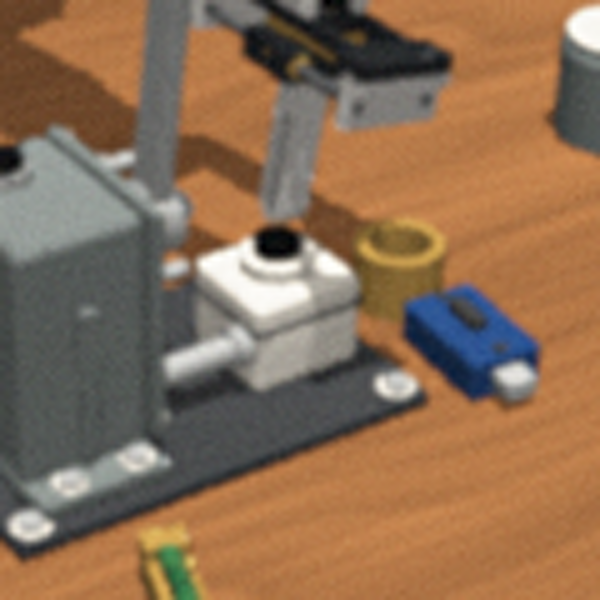

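View pics/w9.png

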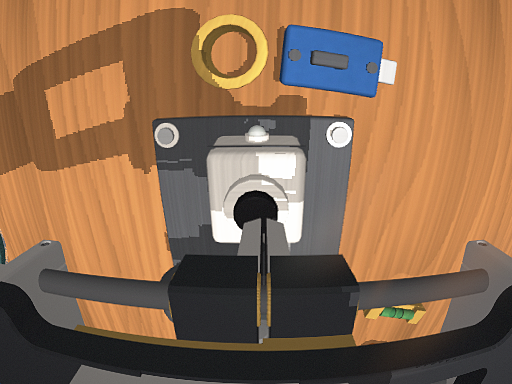

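Request:
{"op": "apply_moves", "data": {
  "moves": [
    [[0.1, -0.3, 0.3], [0, 0, 0], 0],
    [[0.1, -0.3, 0.6], [0, 0, 0], 0],
    [[0.2, -0.3, 0.9], [0, 0, 0], 0],
    [[0.2, -0.3, 1.2], [0, 0, 0], 0],
    [[0.3, -0.3, 1.4], [0, 0, 0], 0],
    [[0.3, -0.3, 1.6], [0, 0, 0], 0],
    [[0.3, -0.3, 1.8], [0, 0, 0], 0],
    [[0.3, -0.3, 1.8], [0, 0, 0], 0],
    [[0.3, -0.3, 1.8], [0, 0, 0], 0],
    [[0.3, -0.3, 1.8], [0, 0, 0], 0]
  ]
}}

```text
time: 10.8
tool_pos: [0.5038, 0.1051, 0.107]
ee_rot: [3.142, 0.175, 1.61]
wrist_force: [-1.6, -0.6, 3.5]
width: 0.0004
```

Run:
```python
from h import *
st()
im=optics.snapshot('scene')[140:260,230:350,::-1];cv2.imwrite('pics/s10.png',cv2.resize(im,None,fx=5,fy=5,interpolation=cv2.INTER_CUBIC))
w=optics.snapshot('wrist');cv2.imwrite('pics/w10.png',w[:,:,::-1])
```

```text
{'time': np.float64(10.8), 'joint_positions': array([ 0.208,  0.091,  1.603, -0.173,  1.479,  0.188]), 'tool_pos': array([0.504, 0.105, 0.107]), 'ee_rot': array([3.142, 0.175, 1.61 ]), 'wrist_force': array([-1.6  , -0.585,  3.494]), 'width': np.float64(0.0)}
```

View pics/s10.png

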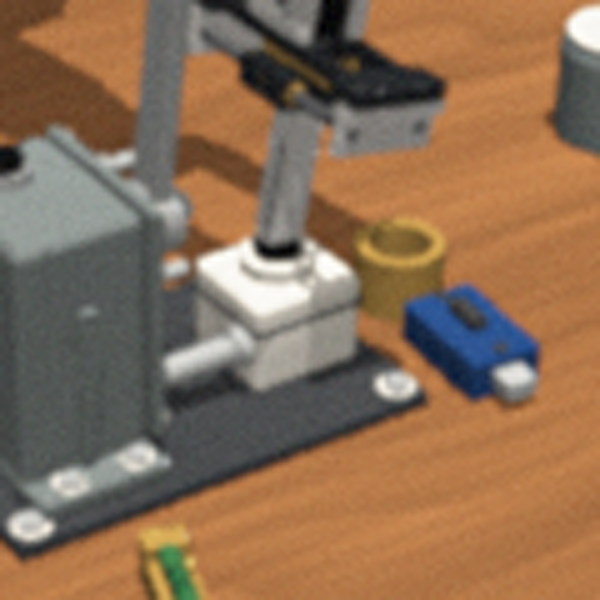

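View pics/w10.png

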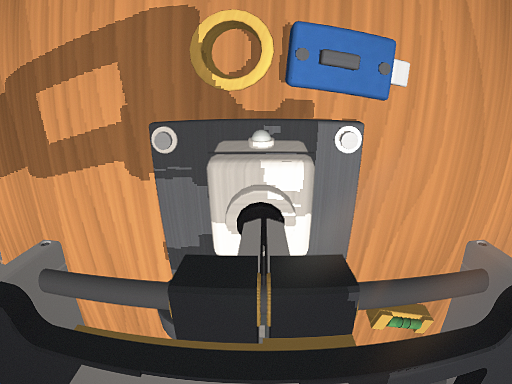

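Request:
{"op": "apply_moves", "data": {
  "moves": [
    [[0, 0, 0.1], [0, 0, 0], 0],
    [[0, 0, 0.2], [0, 0, 0], 0],
    [[0.1, 0, 0.3], [0, 0, 0], 0],
    [[0.1, 0, 0.4], [0, 0, 0], 0],
    [[0.1, 0, 0.4], [0, 0, 0], 0],
    [[0.1, 0, 0.4], [0, 0, 0], 0],
    [[0.1, 0, 0.4], [0, 0, 0], 0],
    [[0.1, 0, 0.4], [0, 0, 0], 0],
    [[0.1, 0, 0.4], [0, 0, 0], 0],
    [[0.1, 0, 0.4], [0, 0, 0], 0]
  ]
}}

```text
time: 11.73
tool_pos: [0.504, 0.1051, 0.1048]
ee_rot: [3.14, 0.176, 1.609]
wrist_force: [-6.0, 0.4, 13.1]
width: 0.0006
```

Run:
```python
from h import *
st()
im=optics.snapshot('scene')[140:260,230:350,::-1];cv2.imwrite('pics/s11.png',cv2.resize(im,None,fx=5,fy=5,interpolation=cv2.INTER_CUBIC))
st()
```

```text
{'time': np.float64(11.733), 'joint_positions': array([ 0.208,  0.093,  1.606, -0.174,  1.474,  0.189]), 'tool_pos': array([0.504, 0.105, 0.105]), 'ee_rot': array([3.14 , 0.176, 1.609]), 'wrist_force': array([-6.041,  0.442, 13.057]), 'width': np.float64(0.001)}
{'time': np.float64(11.783), 'joint_positions': array([ 0.209,  0.093,  1.606, -0.174,  1.474,  0.189]), 'tool_pos': array([0.504, 0.105, 0.105]), 'ee_rot': array([3.141, 0.176, 1.609]), 'wrist_force': array([-6.319, -0.143, 13.09 ]), 'width': np.float64(0.001)}
```

View pics/s11.png

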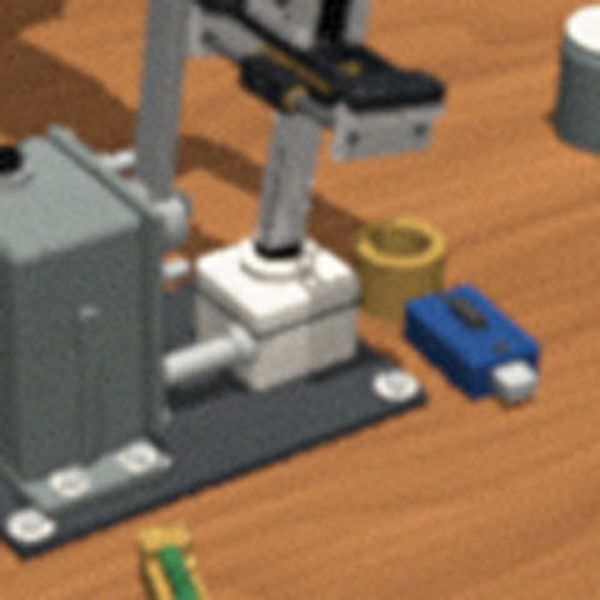

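Request:
{"op": "apply_moves", "data": {
  "moves": [
    [[-0.1, 0, -0.4], [0, 0, 0], 0],
    [[-0.2, 0, -1], [0, 0, 0], 0],
    [[-0.4, 0, -2], [0, 0, 0], 0],
    [[-0.7, 0, -4], [0, 0, 0], 0],
    [[-1.2, 0, -7], [0, 0, 0], 0],
    [[-1.4, 0, -10], [0, 0, 0], 0],
    [[0, 0, -12], [0, 0, 0], 0],
    [[2, 0, -12], [0, 0, 0], 0],
    [[4, 0, -12], [0, 0, 0], 0],
    [[4, 0, -12], [0, 0, 0], 0]
  ]
}}

```text
time: 12.62
tool_pos: [0.5016, 0.1681, 0.2131]
ee_rot: [-3.141, 0.173, 1.613]
wrist_force: [-0.2, -0.2, -0.5]
width: 0.0004
```

Run:
```python
from h import *
st()
im=optics.snapshot('scene')[100:310,180:400,::-1];cv2.imwrite('pics/s12.png',cv2.resize(im,None,fx=2.8,fy=2.8,interpolation=cv2.INTER_CUBIC))
w=optics.snapshot('wrist');cv2.imwrite('pics/w12.png',w[:,:,::-1])
cv2.imwrite('pics/t12.png',optics.snapshot('top')[:,:,::-1])
ct=optics.get_calibration('top')
print(proj(ct,s2w(p,[[-.22,.09,.012],[.07,.09,.012],[.07,-.1,.012]])))
```

```text
{'time': np.float64(12.617), 'joint_positions': array([ 0.322,  0.085,  1.395, -0.168,  1.708,  0.261]), 'tool_pos': array([0.502, 0.168, 0.213]), 'ee_rot': array([-3.141,  0.173,  1.613]), 'wrist_force': array([-0.229, -0.239, -0.507]), 'width': np.float64(0.0)}
[[220.44673009 195.04701639]
 [292.62931303 190.59080166]
 [296.0111359  238.05083052]]
```

View pics/s12.png

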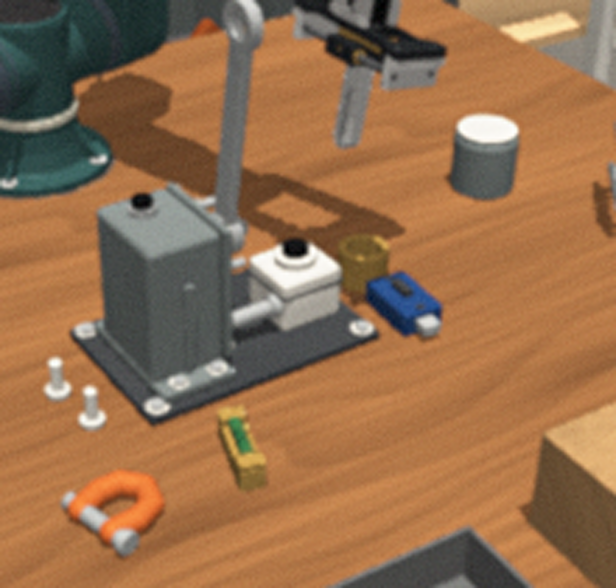

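View pics/w12.png

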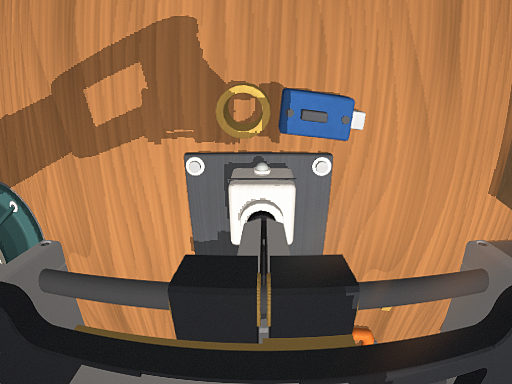

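View pics/t12.png

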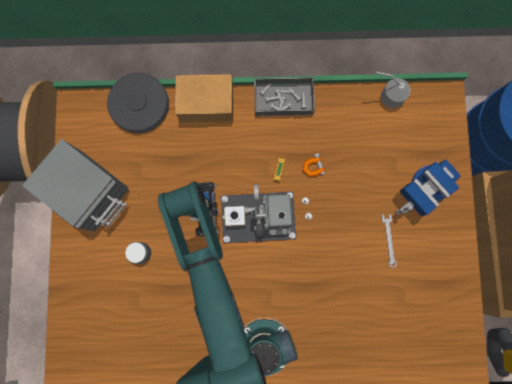

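Run:
```python
from h import *
st(); print(job.close_job())
```

```text
{'time': np.float64(12.767), 'joint_positions': array([ 0.318,  0.084,  1.397, -0.171,  1.708,  0.259]), 'tool_pos': array([0.502, 0.165, 0.213]), 'ee_rot': array([-3.141,  0.176,  1.61 ]), 'wrist_force': array([0.354, 0.077, 0.762]), 'width': np.float64(0.0)}
the job is handed in; nothing more can be done
None
```

I raised the lever first, then pressed the test button to the bottom and let it go; I handed the job in at 12.8 s. No verdict was reported back.

- **Lever:** I pushed the arm up from below with the closed fingertips, reading about 3 N during the lift. It tipped past the balance point by itself and stood on its upper stop with the fingers clear.
- **Button:** I pressed it down until it stopped. The TCP was then at 0.1048 m, the height I had worked out for full travel. The wrist force had risen from about 3.5 N part-way down to 13 N, well past the button's 5 N spring, so I took it as fully down. I did not read the switch travel directly.
- **Last pictures:** The lever was still up, the button was out, and the stand and the small items around it looked where they were at the start. The arm was clear of everything, with wrist force under 1 N.
- **Disagreements:**
  - The button position from the wrist camera differed by about 4.5 mm from the fitted stand pose. I aimed between the two, well within the button's 16 mm radius.
  - At full press there was also an unexplained sideways force of about 6 N. The stand showed no visible shift afterwards.

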